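# Shut the pillbox and hold the tablet mill's bayonet lid at pulse

## Robot

A 7-joint arm with a two-finger parallel gripper is mounted at the origin on the work surface. World frame = base frame: x ahead of the robot, y to its left, z up, the work surface at z = 0. Lengths are in m, angles in rad, forces in N, time in s.
With the tool pointing down it reaches from about 0.4 to 0.85 m from the base axis. Payload 4.5 kg.
Tool frame: the origin (TCP) lies at the very end of the fingers, on their centre line; the grasp point (between the pads) lies 19 mm behind it; z points along the fingers, y is the line along which they close (so a half turn about z gives the same grasp; the last joint's range is limited). The gripper opens to 88 mm and grips with 3 to 60 N. Pads are 18 mm wide; open, the fingers measure 123 mm over their backs; the gripper's body (75 mm by 187 mm) begins 45 mm behind the grasp point.
Start: joints at [1.285, 0.689, -0.195, 1.565, 0.157, 0.902, -0.215], TCP at [0.197, -0.593, 0.21] pointing down, gripper open.
Joint ranges: [-3.01, 3.01], [-0.46, 2.08], [-1.47, 1.51], [0.13, 2.56], [-1, 4.14], [0.04, 2.09], [-2.66, 2.66]. Speed limits (rad/s): [2.57, 2.57, 3.14, 3.14, 3.14, 3.14, 3.14].

## Interface

Orientations are given as a unit quaternion [x, y, z, w].
In Python, from plant import r gives the robot as it stands. The module is installed in compiled form; this text tells all that it offers.
- The arm moves only by the tool step_arm, never from a script. Its argument "increments" is a list of rows, each a list of 2 entries, a list of its own where there are three numbers: the shift along the world's x, y, z in cm, then the turn, a rotation vector about the world's x, y, z in degrees. A call has exactly 10 rows; each row shifts and turns the commanded pose from where the row before left it; what a row does not reach is not made up. A row lasts 1/10 s, in which the tool goes at most 50 mm and 8.59 degrees, less where a joint would pass 70% of its speed; a pose out of reach is approached as far as the arm can. A call is refused whole if a number of a shift passes 5 or a number of a turn 8.59, either way. A call with a gripper value outside its range is refused whole. "fingers" is the opening, from 0 (shut) to 1 (fully open), set as the call begins (left out, the last holds). The fingers move at their own pace and stop on an object; "grip_force" is the grip in N (left out, the last holds). Time passes only in rows, so rows that do not move let the fingers close, or fill a call up. It gives the time, the measured TCP pose, the force, the opening and the grip force at its end, in the units of the state.
- r.get_state(): the state, without advancing time (a new reading comes with each control period).
- r.snapshot(name): name is "side" or "top" or "wrist"; returns (picture, depth): 420x560x3 uint8, red, green, blue; 420x560 float32, m along the optical axis (not along the pixel's ray), 0 where there is no reading.
- r.calibration(name): a dict with "fov_y" (degrees; the focal length in pixels is half the picture's height over the tangent of half this angle, whatever the lens; pixels are square), "cx", "cy" (the principal point, pixels), "R" (3x3) and "t" (3): a world point X has camera coordinates R X + t. Camera axes: x right, y down, z forward; pixel columns grow to the right and rows downward; lengths in m; the calibration is good to about 2 mm. The wrist camera is an equidistant fisheye: a pixel r from the principal point sees the ray r / f radians off the axis. A picture is of the moment at which its call begins: read the wrist's pose just before it. calibration takes no time and is no camera call; for the wrist camera it gives the pose at the moment of the call.
- r.finish_job(): hands the job in; it is judged then, once.
The state is a dict: "clock": time; "q": joint angles; "qd": joint speeds; "joint_torque": joint torques, N m; "tool_pos": TCP position; "eef_rot": TCP orientation; "contact_force": force on the tool from outside, world axes, zero at the start; "moment": the same for the moment, N m; "opening": opening from 0.0 (shut) to 1.0 (fully open); "finger_force": force on a finger pad.
Only numpy, scipy, OpenCV 4.12 (cv2) and the standard library are available. Lean on these libraries where they do the work, as an engineer would, in place of code of your own. Each camera call takes 0.05 s, during which the arm holds its last target. There are 200 camera calls.

## Task

The tablet is already in the electric tablet mill on the steel tray: first lower the open pillbox lid gently until it is fully shut, so that no dust gets in. Then take the mill's blue lid from the saucer, seat it in the collar with its two lugs through the two slots, and twist it clockwise against its spring half-way to the lock (wing in line with the green double mark, the pulse position), never on through the lock click. Finish while still holding the lid turned there with the gripper, since it springs back if let go, and leave everything else on the cart where it stands.

Things in the scene. Friction and masses are not known exactly. Their poses are not given: they have to be found in the camera images.
- pillbox_lid (a joint): Angle of the pillbox's blue lid: 0 is fully shut, grows as the lid opens upward. It starts between 0.65 and 1.2 rad and stays where it is left (stiff hinge, about 0.03 N m); it is shut by pushing its upper face down and round with closed fingers, about 1 N near the free edge.
- pillbox_hinge (a point): Middle of the pillbox lid's hinge line, 24 mm above the cart top on the box's +x side (away from the robot at yaw 0). The hinge runs along the point's y axis; the shut lid reaches from here along the point's -x. The axes do not move with the lid.
- pillbox: Small white plastic pillbox with eight cells, 64 (x) by 106 (y) by 24 mm, fixed to the cart; origin under its centre. Hinge on its +x side.
- pillbox_lid_edge (a point): Tip of the thumb tab in the middle of the pillbox lid's free edge, 74 mm from the hinge line; moves with the lid. The lid is a 3 mm plate 66 mm long from the hinge and 108 mm wide, plus a tab 8 mm long and 30 mm wide; its underside passes through the hinge line.
- mill_lid: Blue bayonet lid of the mill, about 90 g, upright on the saucer's 5 mm high floor. Origin on its axis under its round grey plug: diameter 57 mm, z 0 to 12 mm. Two lugs on the plug at +x and -x, 9 mm wide (y), out to radius 36 mm, z 2.5 to 6.5 mm. Flange: diameter 87 mm, z 12 to 18 mm. The same after a half turn.
- mill_lid_wing (a point): Grip point on the lid's axis, 40 mm above its origin, in the upright blue wing: 56 mm long (x) by 14 mm thick (y), from 18 to 48 mm above the lid's origin. The wing is in line with the lugs and has a white line along it.
- mill: White electric tablet mill, fixed on the tray: diameter 107 mm at the foot, 100 mm at the collar, 108 mm high, open on top; origin on its axis under its foot, 3 mm above the cart top. The seated lid's flange rests on the lip, so the lid's origin is then at z = 96 mm in the mill's frame.
- mill_mouth (a point): Centre of the mill's mouth, 108 mm above its origin. Inward lip 4 mm thick, inner diameter 62 mm; two slots 15 mm wide (y), out to radius 39 mm, at +x and -x. Lugs through the slots, the lid turns clockwise only (from above): single black mark (at the slots) 0, green double mark 0.65 rad (half-way, pulse), red triple mark 1.3 rad (locked). Click pins resist from 0.8 rad and snap in near 1.4.
- interlock (a joint): Turn of the sprung switch ring hidden under the mill's lip, pushed round clockwise by the lid's lugs. 0 at rest; the lugs meet it after about 0.1 rad of lid turn, so it reads lid turn minus about 0.1: 0.55 at the green mark, 1.2 locked. Its spring turns the lid back with 0.04 N m at 0, 0.06 N m at 0.55, 0.09 N m at 1.2.
- tray: Square steel tray 190 x 190 x 14 mm with 3 mm floor and walls, fixed; origin under its centre. The mill and the two eyedrop bottles stand in it.
- saucer: White ceramic saucer, diameter 144 mm, 18 mm high, loose; origin under its centre.
- drops_a: Eyedrop bottle with green cap, diameter 26 mm, 62 mm high, loose on the tray; origin under its centre. Leave alone.
- drops_b: Eyedrop bottle with white cap, diameter 26 mm, 62 mm high, loose on the tray; origin under its centre. Leave alone.
- carousel: White base of the pill carousel, diameter 144 mm, 74 mm high with drum and grey knob, fixed; origin under its centre. Leave alone.
- carousel_rim (a point): A point on the rim of the carousel's turning drum, 67 mm from its axis, 45 mm above the cart top. Leave alone.
- glass: Drinking glass, diameter 66 mm, 105 mm high, loose; origin under its centre. Leave alone.
- remote: Black remote control 150 x 42 x 16 mm, loose; origin under its centre. Leave alone.
There are look-alikes about, which are no part of the job. What is shaped like the mill_lid but yellow is not meant. There is more than one size of the pillbox; the job needs the larger.

How it is judged:
On the way, in this order (a step that is already met when the one before it is completed fails the run):
1. the pillbox lid is lowered fully shut, before the mill's lid is on (value of joint pillbox_lid below 0.06 rad and distance between mill_lid and mill above 0.13 m), for 0.2 s.
2. the mill lid is seated in the collar, flange on the lip, with the gripper on it (horizontal distance between mill_lid and mill below 0.005 m and z of mill_lid in the frame of mill below 0.099 m and angle between the z axis of mill_lid and the z axis of mill, either way round below 0.06 rad and contact force between the fingers and mill_lid above 1 N), for 0.1 s.
3. the lid is turned half-way against the spring, short of the click, and held (value of joint interlock between 0.38 and 0.73 rad and contact force between the fingers and mill_lid above 1 N), for 0.5 s.
At the end, for the whole second after the job is handed in: Gripper still holds the seated mill lid (over 1 N; 5 mm off axis, flange 3 mm off lip, 0.06 rad tilt at most), turned 0.44 to 0.87 rad, switch ring 0.38 to 0.73, still; pillbox within 0.06 rad of shut; bottles, glass, remote within 25 mm and upright, saucer 30 mm, carousel rim 20 mm of their starts (all of step 3 and value of joint pillbox_lid below 0.06 rad and horizontal distance between mill_lid and mill below 0.005 m and z of mill_lid in the frame of mill between 0.093 and 0.099 m and angle between the z axis of mill_lid and the z axis of mill, either way round below 0.06 rad and angle between the x axis of mill_lid and the x axis of mill, either way round between 0.44 and 0.87 rad and velocity of joint interlock between -0.15 and 0.15 rad/s and distance of each of drops_a, drops_b, glass, remote from where it was at the start of the episode below 0.025 m and angle between each of drops_a, drops_b, glass's own z axis and vertical below 0.3 rad and distance of saucer from where it was at the start of the episode below 0.03 m and distance of carousel_rim from where it was at the start of the episode below 0.02 m); the arm keeps its last pose, push and grip.
It fails at once if the lid is twisted on into the lock click (switch ring past 1.0 rad) (value of joint interlock above 1 rad).
It fails at once if the pillbox lid is slammed (closing faster than 6 rad/s) (velocity of joint pillbox_lid below -6 rad/s).
It fails at once if an eyedrop bottle or the glass is knocked over, or the carousel is turned (angle between any of drops_a, drops_b, glass's own z axis and vertical above 0.5 rad or distance of carousel_rim from where it was at the start of the episode above 0.03 m).
It also fails if it takes over 67 s, if anything falls off the work surface, if the arm or the gripper's body presses on something with over 40 N, if the wrist force passes 120 N, or if a joint passes its speed limit or range.

## Working session

There is one attempt and no reset: what is moved stays moved. The work goes in short steps, Python scripts to look and compute and a tool call to move; the robot and the scene stay as the last step left them, time stands still between calls to the robot, and variables do not carry over. Pictures are saved under pics/ and viewed, at most 10 in all, crops included, and the job is handed in when it is done.

Besides the shell and the picture viewer there is one more tool, called as name(argument=value, ...), one argument or row to a line, values as JSON. step_arm: Moves the arm, as the interface text tells. Its arguments: {"type":"object","properties":{"increments":{"type":"array","items":{"type":"array"}},"fingers":{"type":"number"},"grip_force":{"type":"number"}},"required":["increments"]}

```bash
mkdir -p pics; cat > h.py <<'E'
import numpy as np,cv2
from plant import r
def save(n,f):
    c=r.calibration(n);p,d=r.snapshot(n)
    np.savez(f'pics/{f}.npz',p=p,d=d,**{k:np.array(c[k]) for k in c})
    cv2.imwrite(f'pics/{f}.png',p[:,:,::-1]);return p,d,c
def load(f): return np.load(f'pics/{f}.npz')
def cloud(f,fish=False):
    z=load(f);d=z['d'];h,w=d.shape
    F=h/2/np.tan(np.radians(float(z['fov_y']))/2)
    v,u=np.mgrid[:h,:w];x=u-float(z['cx']);y=v-float(z['cy'])
    if fish:
        rr=np.hypot(x,y)+1e-9;th=rr/F;k=np.tan(th)/rr
    else:k=1/F
    P=np.stack([x*k*d,y*k*d,d],-1)
    W=(P-z['t'])@z['R'];W[d==0]=np.nan
    return W,z['p']
E
python3 - <<'E'
from h import *
save('top','top0');save('side','side0')
s=r.get_state();print(s)
for n in('top','side'):print(r.calibration(n))
a=cv2.imread('pics/top0.png');cv2.imwrite('pics/top0b.png',cv2.resize(a,(800,600)))
E
```

```text
{'clock': 0.1, 'q': array([ 1.28479356,  0.68989841, -0.19455617,  1.56625669,  0.15730888,
        0.90254962, -0.21507233]), 'qd': array([-2.92336034e-04, -3.27785825e-03, -1.08804970e-03, -3.57267043e-03,
       -2.02906424e-05,  3.53045318e-04, -2.34403647e-04]), 'joint_torque': array([-3.18244602e-03, -5.28495884e+01, -1.27157684e+00, -1.53836882e+01,
       -5.26020862e-02,  2.02232230e-03,  4.48090145e-05]), 'tool_pos': array([ 0.19625299, -0.59271077,  0.20948784]), 'eef_rot': array([ 9.87231526e-01,  1.59289599e-01, -1.94420896e-04, -8.36300855e-04]), 'contact_force': array([-0.30129587,  0.24192903,  0.15531632]), 'moment': array([-0.03008374,  0.03926286,  0.00245313]), 'finger_force': 0.0, 'opening': 1.000327981228197}
{'fov_y': 48.57707689841765, 'cx': 279.6988757772526, 'cy': 209.4259241929137, 'R': array([[-0.02935932, -0.99911339, -0.03017401],
       [-0.98409168,  0.03418316, -0.17434183],
       [ 0.1752187 ,  0.02457543, -0.98422277]]), 't': array([-0.06401426,  0.56010017,  1.21125694])}
{'fov_y': 47.16269401341661, 'cx': 275.32888117232346, 'cy': 209.82174248051274, 'R': array([[-0.96821318, -0.25010879, -0.00297276],
       [-0.15639175,  0.61460856, -0.77317394],
       [ 0.19520468, -0.74813228, -0.63418706]]), 't': array([0.48923905, 0.23656524, 1.13400357])}
```

View pics/top0b.png

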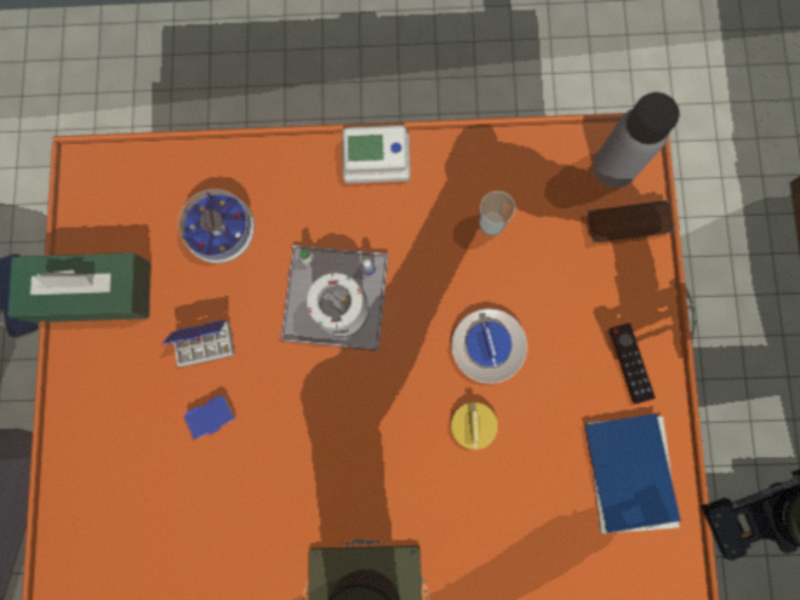

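View pics/side0.png

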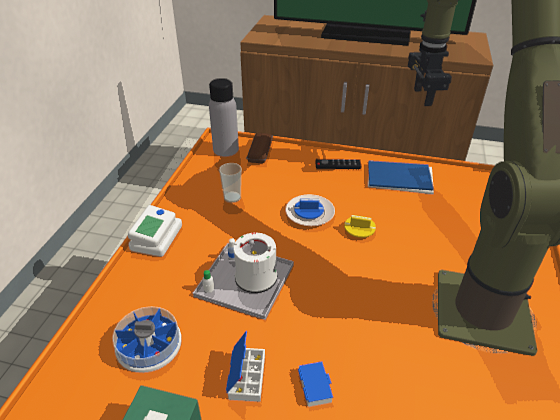

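The top view (800x600) shows two pillboxes: one open at (200,342), about 110 mm long, and one closed at (210,416), about 85 mm. The open one is the larger, so it's the one meant. There are two lids: blue on the saucer at (488,343) and a yellow decoy at (474,425). The mill is at (336,302). Next I'll measure and check an enlarged crop.

```bash
python3 - <<'E'
from h import *
W,p=cloud('top0')
a=p[:,:,::-1]
def crop(u0,u1,v0,v1,s): return cv2.resize(a[v0:v1,u0:u1],None,fx=s,fy=s,interpolation=cv2.INTER_CUBIC)
A=crop(110,180,215,313,5);B=crop(190,280,165,250,5);C=crop(305,380,205,320,5)
H=600;
f=lambda x:cv2.resize(x,(int(x.shape[1]*300/x.shape[0]),300))
o=np.hstack([cv2.resize(x,(int(x.shape[1]*330/x.shape[0]),330)) for x in(A,B,C)]);print(o.shape)
cv2.imwrite('pics/crops.png',o)
def rep(n,u0,u1,v0,v1,lo,hi,col=None):
    R=W[v0:v1,u0:u1];m=(R[...,2]>lo)&(R[...,2]<hi)
    if col is not None:m&=col(p[v0:v1,u0:u1].astype(int))
    Q=R[m];
    (c,s,an)=cv2.minAreaRect((Q[:,:2]*1000).astype(np.float32)) 
    cc,rad=cv2.minEnclosingCircle((Q[:,:2]*1000).astype(np.float32))
    print(n,len(Q),'rect',np.round(c,1),np.round(s,1),round(an,1),'circ',np.round(cc,1),round(rad,1),'zmed',np.median(Q[:,2]).round(4),Q[:,2].max().round(4))
blue=lambda c:(c[...,2]>c[...,0]+50)
rep('mill top',190,280,165,250,.10,.12)
rep('tray',190,280,165,250,.008,.02)
rep('lid flange',305,380,205,280,.015,.03,blue)
rep('lid wing',305,380,205,280,.04,.07)
rep('saucer',305,380,205,280,.012,.03)
rep('box white',110,170,215,260,.016,.03,lambda c:(c.min(-1)>110))
rep('lidopen',110,170,215,260,.03,.12)
Q=W[215:260,110:170].reshape(-1,3);Q=Q[Q[:,2]>.03]
print(Q[np.argsort(Q[:,2])][::15].round(3))
E
```

```text
(330, 799, 3)
mill top 732 rect [549.2  34.3] [101.   98.5] 2.0 circ [548.8  35.7] 51.0 zmed 0.1115 0.1185
tray 569 rect [573.8  43.9] [213.3 226.5] 1.5 circ [576.3  58.6] 141.8 zmed 0.013 0.0199
lid flange 589 rect [ 472.1 -248.2] [82.1 82. ] 89.7 circ [ 472.  -247.4] 42.8 zmed 0.0237 0.03
lid wing 120 rect [ 471.3 -247.3] [55.6 14.7] 12.6 circ [ 471.4 -247.6] 27.8 zmed 0.0536 0.0606
saucer 1597 rect [ 468.  -248.6] [141.1 140.6] 26.7 circ [ 468.3 -248.7] 71.3 zmed 0.0188 0.03
box white 236 rect [486.5 302.6] [ 60.6 107.2] 12.1 circ [487.6 302.6] 60.8 zmed 0.0217 0.0297
lidopen 299 rect [505.9 306.3] [ 33.6 108.4] 10.2 circ [508.2 307. ] 55.6 zmed 0.0641 0.0934
[[0.527 0.282 0.03 ]
 [0.513 0.355 0.034]
 [0.521 0.297 0.037]
 [0.518 0.303 0.042]
 [0.522 0.275 0.044]
 [0.508 0.34  0.047]
 [0.507 0.33  0.051]
 [0.502 0.353 0.055]
 [0.515 0.276 0.058]
 [0.51  0.292 0.06 ]
 [0.507 0.306 0.065]
 [0.497 0.343 0.068]
 [0.501 0.309 0.073]
 [0.503 0.3   0.075]
 [0.491 0.346 0.079]
 [0.499 0.292 0.081]
 [0.485 0.358 0.083]
 [0.494 0.307 0.084]
 [0.496 0.288 0.086]
 [0.496 0.295 0.09 ]]
```

View pics/crops.png

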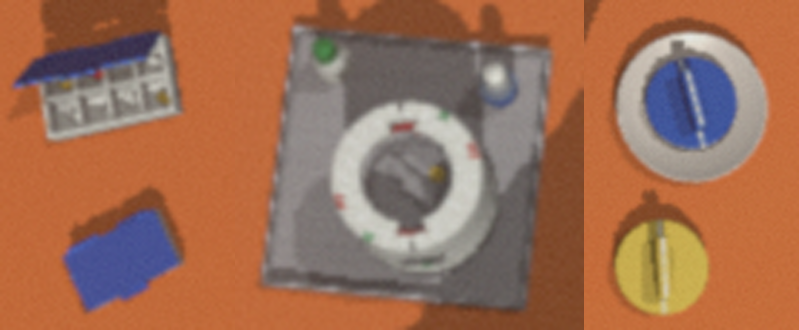

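The crop confirms it: the open white pillbox (about 107 mm) is the larger one, the closed blue one is smaller, and the blue lid sits on the saucer. The mill slots are at crop (402,125) and (411,232), with the green marks clockwise of them. I'll move over the saucer and mill for wrist views on the way.

step_arm(
  increments=[
    [[2.7, 3.4, 0.5], [0, 0, -0.7]],
    [[2.7, 3.4, 0.5], [0, 0, -0.7]],
    [[2.7, 3.4, 0.5], [0, 0, -0.7]],
    [[2.7, 3.4, 0.5], [0, 0, -0.7]],
    [[2.7, 3.4, 0.5], [0, 0, -0.7]],
    [[2.7, 3.4, 0.5], [0, 0, -0.7]],
    [[2.7, 3.4, 0.5], [0, 0, -0.7]],
    [[2.7, 3.4, 0.5], [0, 0, -0.7]],
    [[2.7, 3.4, 0.5], [0, 0, -0.7]],
    [[0, 0, 0], [0, 0, 0]],
  ],
  fingers=0,
)

```text
clock: 1.1
tool_pos: [0.4448, -0.2805, 0.2558]
eef_rot: [0.994, 0.111, 0.002, -0.001]
contact_force: [0.2, 0.6, -0.3]
opening: 0.124
finger_force: 0.0
```

```bash
python3 - <<'E'
from h import *
W,p=cloud('top0')
def s(n,u0,u1,v0,v1,lo):
    Q=W[v0:v1,u0:u1].reshape(-1,3);Q=Q[Q[:,2]>lo];print(n,np.percentile(Q,[1,50,99],axis=0).round(3).tolist())
s('green',0,108,175,228,.03);s('car',120,180,128,188,.03);s('glass',330,362,130,168,.03)
save('wrist','w1')
W,p=cloud('w1',True)
print(r.calibration('wrist'))
m=(W[...,2]>.04)&(W[...,2]<.07)&(np.hypot(W[...,0]-.471,W[...,1]+.248)<.05)
Q=(W[m][:,:2]*1000).astype(np.float32);print(cv2.minAreaRect(Q),len(Q),W[m][:,2].max())
m=(abs(W[...,2]-.111)<.012)&(np.hypot(W[...,0]-.549,W[...,1]-.035)<.07)
Q=(W[m][:,:2]*1000).astype(np.float32);print(len(Q),len(Q) and cv2.minEnclosingCircle(Q))
E
```

```text
green [[0.544, 0.415, 0.034], [0.597, 0.52, 0.085], [0.658, 0.648, 0.123]]
car [[0.657, 0.213, 0.031], [0.722, 0.279, 0.044], [0.791, 0.347, 0.076]]
glass [[0.682, -0.298, 0.032], [0.725, -0.27, 0.078], [0.744, -0.237, 0.11]]
{'fov_y': 65.70646984690485, 'cx': 275.8331395300035, 'cy': 211.95448247288272, 'R': array([[ 2.15817594e-01, -9.76433549e-01, -5.39531403e-04],
       [-9.27312177e-01, -2.05133461e-01,  3.13069306e-01],
       [-3.05802050e-01, -6.70655502e-02, -9.49730129e-01]]), 't': array([-0.37330446,  0.29504819,  0.549273  ])}
((470.1558837890625, -247.70046997070312), (56.01707077026367, 14.235603332519531), 12.285530090332031) 555 0.05552850132454821
2782 ((546.7301025390625, 34.949737548828125), 51.92163848876953)
```

View pics/w1.png

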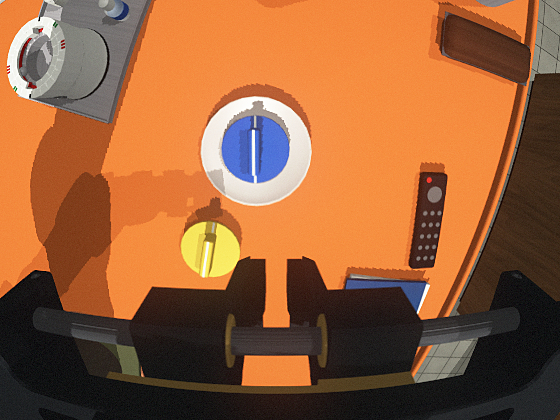

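The wrist view shows the blue lid and its wing at (255,148), matching the top-camera measurement: centre (0.470,-0.248), yaw 12.3°. Next is the pillbox.

step_arm(
  increments=[
    [[0.3, 4.9, 0], [0, 0, -0.2]],
    [[0.3, 4.9, 0], [0, 0, -0.2]],
    [[0.3, 4.9, 0], [0, 0, -0.2]],
    [[0.3, 4.9, 0], [0, 0, -0.2]],
    [[0.3, 4.9, 0], [0, 0, -0.2]],
    [[0.3, 4.9, 0], [0, 0, -0.2]],
    [[0.3, 4.9, 0], [0, 0, -0.2]],
    [[0.3, 4.9, 0], [0, 0, -0.2]],
    [[0.3, 4.9, 0], [0, 0, -0.2]],
    [[0.3, 4.9, 0], [0, 0, 0]],
  ],
)

```text
clock: 2.15
tool_pos: [0.4698, 0.2025, 0.2549]
eef_rot: [0.996, 0.088, -0.0, 0.001]
contact_force: [1.2, 0.2, -1.0]
opening: 0.006
finger_force: 0.0
```

```bash
python3 - <<'E'
from h import *
s=r.get_state();print(s['tool_pos'],s['eef_rot'])
save('wrist','w2')
W,p=cloud('w2',True);c=p.astype(int)
a=np.radians(10.9)
N=W[...,0]*np.cos(a)+W[...,1]*np.sin(a);T=-W[...,0]*np.sin(a)+W[...,1]*np.cos(a);Z=W[...,2]
m=(abs(T-.205)<.06)&(N>.48)&(N<.62)&(Z>.03)&(Z<.12)
print(m.sum())
Q=np.c_[T[m],N[m],Z[m]]
for lo in np.arange(.03,.1,.008):
    k=(Q[:,2]>=lo)&(Q[:,2]<lo+.008)
    if k.sum()>5:
        L=Q[k];b=np.polyfit(L[:,0],L[:,1],1)[0];print(round(lo,3),k.sum(),np.percentile(L[:,1],[3,50,97]).round(4),L[:,0].min().round(3),L[:,0].max().round(3),'slope',b.round(3))
m=(abs(T-.205)<.06)&(N>.48)&(N<.62)&(abs(Z-.022)<.006)
print('box',np.percentile(N[m],[1,99]),np.percentile(T[m],[1,99]))
m=(abs(Z-.111)<.012)&(np.hypot(W[...,0]-.549,W[...,1]-.035)<.07)
print(m.sum())
E
```

```text
[0.46982206 0.20248553 0.25494522] [ 9.96145185e-01  8.77157397e-02 -1.72917200e-04  8.30078591e-04]
2631
0.03 290 [0.5649 0.567  0.5692] 0.152 0.26 slope 0.005
0.038 309 [0.5608 0.5631 0.5652] 0.152 0.259 slope 0.004
0.046 330 [0.5567 0.559  0.5612] 0.152 0.259 slope 0.006
0.054 344 [0.5528 0.555  0.5571] 0.152 0.259 slope 0.005
0.062 361 [0.5488 0.551  0.5532] 0.152 0.26 slope 0.003
0.07 390 [0.5449 0.547  0.5492] 0.152 0.259 slope 0.004
0.078 484 [0.5395 0.5426 0.5451] 0.152 0.26 slope 0.012
0.086 123 [0.5365 0.5389 0.5411] 0.19 0.225 slope 0.012
box [0.50416556 0.57323297] [0.15272582 0.25858387]
3839
```

View pics/w2.png

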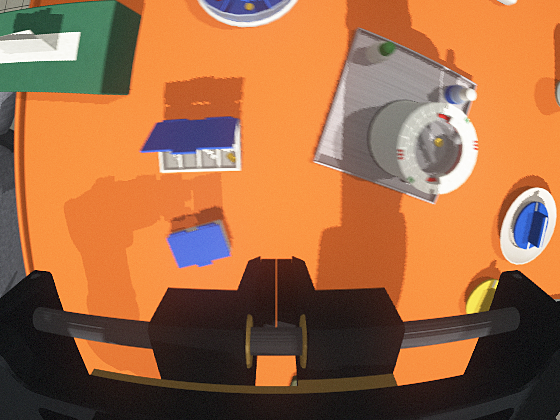

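The wrist view confirms the open pillbox at (195,145). Its hinge line is at n=0.572, the lid is at about 1.11 rad and the yaw is 10.9°. I'll go over and behind the lid, then down.

step_arm(
  increments=[
    [[2.2, 3.4, 0], [0, 0, 0.3]],
    [[2.2, 3.4, 0], [0, 0, 0.3]],
    [[2.3, 3.4, 0], [0, 0, 0.2]],
    [[0, 0, -4.2], [0, 0, 0]],
    [[0, 0, -4.3], [0, 0, 0]],
    [[0, 0, -4.2], [0, 0, 0]],
    [[0, 0, -4.3], [0, 0, 0]],
    [[0, 0, 0], [0, 0, 0]],
    [[0, 0, 0], [0, 0, 0]],
    [[-1.3, -0.25, -0.5], [0, 0, 0]],
  ],
)

```text
clock: 3.2
tool_pos: [0.5278, 0.3027, 0.0833]
eef_rot: [0.995, 0.095, 0.004, -0.001]
contact_force: [-0.2, -0.2, 0.0]
opening: 0.007
finger_force: 0.0
```

step_arm(
  increments=[
    [[-1.0, -0.2, -0.4], [0, 0, 0]],
    [[-0.7, -0.1, -0.3], [0, 0, 0]],
    [[-0.6, -0.1, -0.4], [0, 0, 0]],
    [[-0.4, -0.1, -0.3], [0, 0, 0]],
    [[-0.4, -0.1, -0.4], [0, 0, 0]],
    [[-0.4, -0.1, -0.5], [0, 0, 0]],
    [[-0.3, -0.1, -0.4], [0, 0, 0]],
    [[-0.2, 0, -0.4], [0, 0, 0]],
    [[-0.2, 0, -0.4], [0, 0, 0]],
    [[-0.1, 0, -0.4], [0, 0, 0]],
  ],
)

```text
clock: 4.2
tool_pos: [0.4811, 0.2943, 0.041]
eef_rot: [0.995, 0.096, 0.001, -0.0]
contact_force: [-0.8, 0.1, 0.2]
opening: 0.007
finger_force: 0.1
```

step_arm(
  increments=[
    [[-0.1, 0, -0.4], [0, 0, 0]],
    [[0, 0, -0.4], [0, 0, 0]],
    [[0, 0, -0.3], [0, 0, 0]],
    [[0, 0, -0.2], [0, 0, 0]],
    [[0, 0, -0.1], [0, 0, 0]],
    [[0, 0, -0.1], [0, 0, 0]],
    [[0, 0, 0], [0, 0, 0]],
    [[0, 0, 0], [0, 0, 0]],
    [[0, 0, 0], [0, 0, 0]],
    [[0, 0, 0], [0, 0, 0]],
  ],
)

```text
clock: 5.2
tool_pos: [0.4796, 0.2942, 0.0263]
eef_rot: [0.995, 0.096, 0.0, -0.0]
contact_force: [-0.3, -0.7, -0.0]
opening: 0.007
finger_force: 0.0
```

```bash
python3 - <<'E'
from h import *
s=r.get_state();print(s['tool_pos'],s['contact_force'])
save('side','s2');W,p=cloud('s2')
m=(abs(W[...,0]-.48)<.08)&(abs(W[...,1]-.305)<.08)&(W[...,2]>.012)&(p[...,2].astype(int)>p[...,0]+40)&(W[...,2]<.1)
a=np.radians(10.9);Q=W[m];N=Q[:,0]*np.cos(a)+Q[:,1]*np.sin(a)
print(m.sum(),np.percentile(N,[1,50,99]),np.percentile(Q[:,2],[1,50,99]),np.polyfit(N,Q[:,2],1))
E
```

```text
[0.47955725 0.29419815 0.02631048] [-0.26380714 -0.72338592 -0.02699671]
410 [0.50401895 0.54240073 0.57226361] [0.01690148 0.03633304 0.05787097] [-0.20839359  0.14988682]
```

```bash
python3 - <<'E'
from h import *
a=cv2.imread('pics/s2.png');cv2.imwrite('pics/s2c.png',cv2.resize(a[300:420,160:320],(800,600),interpolation=cv2.INTER_CUBIC))
E
```

```text
(no output)
```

View pics/s2c.png

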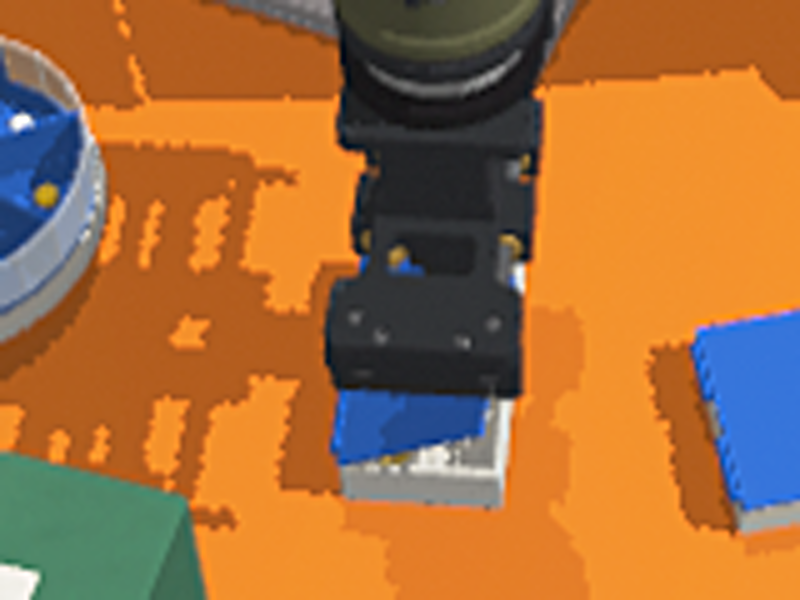

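The lid still looks partly open, by about 0.3 rad, at crop (410,430). I'll measure it properly from the clouds.

```bash
python3 - <<'E'
from h import *
save('top','t2')
a=np.radians(10.9)
for f in('s2','t2'):
    W,p=cloud(f);c=p.astype(int)
    N=W[...,0]*np.cos(a)+W[...,1]*np.sin(a);T=-W[...,0]*np.sin(a)+W[...,1]*np.cos(a);Z=W[...,2]
    b=(c[...,2]>c[...,0]+30)&(N>.48)&(N<.59)&(Z<.09)
    for n,k in(('hi',(T>.215)&(T<.265)),('lo',(T<.185)&(T>.145))):
        m=b&k;print(f,n,m.sum())
        if m.sum()>20:
            o=np.argsort(N[m])[::max(1,m.sum()//12)];print(np.c_[N[m],T[m],Z[m]][o].round(3).tolist())
    m=(abs(T-.2)<.1)&(abs(N-.53)<.05)&(Z<.1)&(Z>.02)&(c.max(-1)<70)
    print('dark',m.sum(),[np.percentile(q[m],[0,5,50,95,100]).round(3) for q in(N,T,Z)] if m.any() else '')
E
```

```text
s2 hi 352
[[0.51, 0.247, 0.054], [0.517, 0.257, 0.055], [0.523, 0.253, 0.051], [0.529, 0.253, 0.05], [0.535, 0.255, 0.047], [0.541, 0.259, 0.042], [0.545, 0.252, 0.041], [0.55, 0.245, 0.039], [0.555, 0.256, 0.035], [0.559, 0.241, 0.034], [0.563, 0.255, 0.032], [0.568, 0.241, 0.027], [0.572, 0.252, 0.022]]
s2 lo 11
dark 18 [array([0.52 , 0.52 , 0.528, 0.535, 0.536]), array([0.212, 0.213, 0.214, 0.215, 0.216]), array([0.09 , 0.091, 0.095, 0.098, 0.099])]
t2 hi 3
t2 lo 62
[[0.511, 0.174, 0.055], [0.513, 0.168, 0.057], [0.538, 0.167, 0.047], [0.542, 0.17, 0.045], [0.545, 0.171, 0.047], [0.548, 0.18, 0.034], [0.552, 0.182, 0.034], [0.555, 0.173, 0.037], [0.557, 0.181, 0.036], [0.559, 0.169, 0.038], [0.562, 0.175, 0.033], [0.565, 0.172, 0.024], [0.568, 0.175, 0.031]]
dark 9 [array([0.512, 0.523, 0.543, 0.565, 0.566]), array([0.185, 0.185, 0.189, 0.213, 0.226]), array([0.029, 0.03 , 0.042, 0.051, 0.055])]
```

```bash
python3 - <<'E'
from h import *
save('wrist','w3')
a=cv2.imread('pics/w3.png');cv2.imwrite('pics/w3c.png',cv2.resize(a[80:380,100:460],(720,600),interpolation=cv2.INTER_CUBIC))
s=r.get_state();print(s['tool_pos'],s['contact_force'],s['moment'],s['finger_force'])
E
```

```text
[0.47958325 0.29419429 0.02631221] [ 1.40577732 -0.01749728  1.27989407] [-0.02237159  0.06618851  0.03440345] 0.015894346516915903
```

View pics/w3c.png

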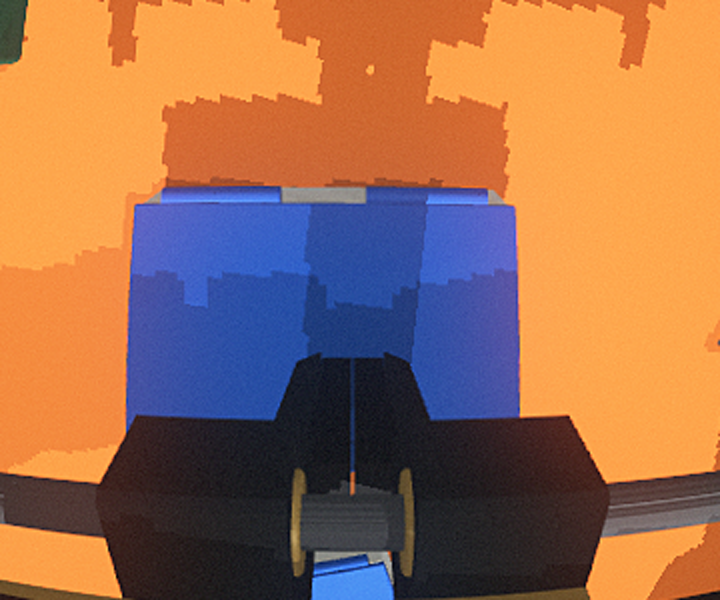

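```bash
python3 - <<'E'
from h import *
a=np.radians(10.9)
for f in ('w3','w2'):
    W,p=cloud(f,True)
    N=W[...,0]*np.cos(a)+W[...,1]*np.sin(a);T=-W[...,0]*np.sin(a)+W[...,1]*np.cos(a);Z=W[...,2]
    print(f)
    for v in list(range(175,300,8)):
        print(v,[(u,*np.round([N[v,u],T[v,u],Z[v,u]],3)) for u in (180,265,290)])
E
```

```text
w3
175 [(180, np.float64(0.568), np.float64(0.259), np.float64(0.003)), (265, np.float64(0.568), np.float64(0.204), np.float64(0.004)), (290, np.float64(0.572), np.float64(0.19), np.float64(0.025))]
183 [(180, np.float64(0.569), np.float64(0.251), np.float64(0.027)), (265, np.float64(0.568), np.float64(0.203), np.float64(0.027)), (290, np.float64(0.568), np.float64(0.19), np.float64(0.026))]
191 [(180, np.float64(0.564), np.float64(0.251), np.float64(0.028)), (265, np.float64(0.564), np.float64(0.203), np.float64(0.03)), (290, np.float64(0.564), np.float64(0.19), np.float64(0.029))]
199 [(180, np.float64(0.56), np.float64(0.251), np.float64(0.03)), (265, np.float64(0.561), np.float64(0.203), np.float64(0.032)), (290, np.float64(0.56), np.float64(0.19), np.float64(0.029))]
207 [(180, np.float64(0.556), np.float64(0.25), np.float64(0.033)), (265, np.float64(0.556), np.float64(0.203), np.float64(0.033)), (290, np.float64(0.556), np.float64(0.19), np.float64(0.033))]
215 [(180, np.float64(0.552), np.float64(0.25), np.float64(0.035)), (265, np.float64(0.552), np.float64(0.203), np.float64
[... 4477 characters left out ...]
508), np.float64(0.114), np.float64(0.294)), (290, np.float64(0.509), np.float64(0.103), np.float64(0.296))]
279 [(180, np.float64(0.33), np.float64(0.262), np.float64(-0.002)), (265, np.float64(0.509), np.float64(0.114), np.float64(0.303)), (290, np.float64(0.509), np.float64(0.103), np.float64(0.303))]
287 [(180, np.float64(0.316), np.float64(0.264), np.float64(-0.002)), (265, np.float64(0.509), np.float64(0.114), np.float64(0.309)), (290, np.float64(0.509), np.float64(0.103), np.float64(0.309))]
295 [(180, np.float64(0.534), np.float64(0.135), np.float64(0.355)), (265, np.float64(0.509), np.float64(0.114), np.float64(0.316)), (290, np.float64(0.509), np.float64(0.103), np.float64(0.316))]
```

Both clouds put the lid at about 0.43 rad, and the wrist depth shows the finger ending about 25–30 mm above the reported TCP z. So the fingertips sit higher than the reading and are simply resting on the lid. I'll keep going down in small steps and watch the force.

step_arm(
  increments=[
    [[0, 0, -0.3], [0, 0, 0]],
    [[0, 0, -0.3], [0, 0, 0]],
    [[0, 0, -0.3], [0, 0, 0]],
    [[0, 0, -0.3], [0, 0, 0]],
    [[0, 0, -0.2], [0, 0, 0]],
    [[0, 0, -0.2], [0, 0, 0]],
    [[0, 0, -0.1], [0, 0, 0]],
    [[0, 0, 0], [0, 0, 0]],
    [[0, 0, 0], [0, 0, 0]],
    [[0, 0, 0], [0, 0, 0]],
  ],
)

```text
clock: 6.35
tool_pos: [0.4796, 0.2942, 0.0093]
eef_rot: [0.995, 0.096, 0.0, -0.0]
contact_force: [-0.4, -0.1, -0.9]
opening: 0.004
finger_force: 0.0
```

```bash
cat > lid.py <<'E'
from h import *
import sys
f=sys.argv[1];save('wrist',f);s=r.get_state();print(s['tool_pos'],s['contact_force'])
a=np.radians(10.9);W,p=cloud(f,True);c=p.astype(int)
N=W[...,0]*np.cos(a)+W[...,1]*np.sin(a);T=-W[...,0]*np.sin(a)+W[...,1]*np.cos(a);Z=W[...,2]
m=(c[...,2]>c[...,0]+30)&(N>.50)&(N<.568)&(Z<.09)&(Z>.012)&(T>.225)&(T<.255)
b=np.polyfit(N[m],Z[m],1);print(m.sum(),'angle',-np.arctan(b[0]),'z at .516',np.polyval(b,.516), 'z at hinge',np.polyval(b,.572))
E
python3 lid.py w4
```

```text
[0.47963604 0.29419717 0.00934104] [0.59296379 0.7340851  0.14077346]
5354 angle 0.18558823510952552 z at .516 0.036167993024127224 z at hinge 0.02565406336858761
```

step_arm(
  increments=[
    [[0, 0, -0.2], [0, 0, 0]],
    [[0, 0, -0.2], [0, 0, 0]],
    [[0, 0, -0.2], [0, 0, 0]],
    [[0, 0, -0.2], [0, 0, 0]],
    [[0, 0, -0.1], [0, 0, 0]],
    [[0, 0, -0.1], [0, 0, 0]],
    [[0, 0, -0.1], [0, 0, 0]],
    [[0, 0, 0], [0, 0, 0]],
    [[0, 0, 0], [0, 0, 0]],
    [[0, 0, 0], [0, 0, 0]],
  ],
)

```text
clock: 7.4
tool_pos: [0.4795, 0.2941, -0.0011]
eef_rot: [0.995, 0.096, 0.0, 0.0]
contact_force: [-2.1, -1.4, 6.0]
opening: 0.005
finger_force: 3.2
```

```bash
python3 lid.py w5
```

```text
[ 0.47948166  0.29411288 -0.00112119] [-2.19879272 -0.7575723   6.12550012]
5244 angle -0.002044601085356278 z at .516 0.02596757290496471 z at hinge 0.026082070725293355
```

The lid is shut: angle about 0, steady 6 N reading. The true fingertips are about 28 mm above the reported z. I'll lift off and head back past the mill to measure the slots.

step_arm(
  increments=[
    [[0, 0, 2], [0, 0, 0]],
    [[0, 0, 5], [0, 0, 0]],
    [[0, 0, 5], [0, 0, 0]],
    [[0, 0, 5], [0, 0, 0]],
    [[0, -3, 2], [0, 0, 0.3]],
    [[0, -4.8, 0], [0, 0, 0.3]],
    [[0, -4.8, 0], [0, 0, 0.3]],
    [[0, -4.8, 0], [0, 0, 0.3]],
    [[0, -4.8, 0], [0, 0, 0]],
    [[0, -3.5, 0], [0, 0, 0]],
  ],
  fingers=0.6,
)

```text
clock: 8.45
tool_pos: [0.479, 0.0335, 0.1883]
eef_rot: [0.994, 0.105, -0.0, 0.001]
contact_force: [0.5, 0.1, -0.9]
opening: 0.597
finger_force: 0.0
```

```bash
python3 - <<'E'
from h import *
save('wrist','w6');s=r.get_state();print(s['tool_pos'],s['eef_rot'])
W,p=cloud('w6',True)
# orthographic resample of mill top plane at z=.111
z=load('w6');F=210/np.tan(np.radians(float(z['fov_y']))/2)
def proj(X):
    c=X@z['R'].T+z['t'];rr=np.hypot(c[...,0],c[...,1]);th=np.arctan2(rr,c[...,2]);k=F*th/rr
    return c[...,0]*k+float(z['cx']),c[...,1]*k+float(z['cy'])
g=np.arange(300)
X,Y=np.meshgrid(.549+.075-g*.0005, .035+.075-g*.0005,indexing='ij') # up=+x,left=+y
u,v=proj(np.stack([X,Y,np.full_like(X,.111)],-1))
o=cv2.remap(p[:,:,::-1],u.astype(np.float32),v.astype(np.float32),cv2.INTER_CUBIC)
cv2.imwrite('pics/ortho.png',cv2.resize(o,(600,600)))
m=(abs(W[...,2]-.111)<.005)&(np.hypot(W[...,0]-.549,W[...,1]-.035)<.056)
Q=W[m];print(m.sum(),Q[:,2].mean(),cv2.minEnclosingCircle((Q[:,:2]*1000).astype(np.float32)),cv2.fitEllipse(cv2.convexHull((Q[:,:2]*1000).astype(np.float32))))
E
```

```text
[0.47848334 0.0266334  0.18810803] [ 0.99489793  0.10083012 -0.00120725  0.00315217]
7547 0.11013507510907314 ((547.3668823242188, 35.10795974731445), 50.693172454833984) ((547.4756469726562, 35.2089958190918), (100.26659393310547, 100.7893295288086), 165.2728271484375)
```

View pics/ortho.png

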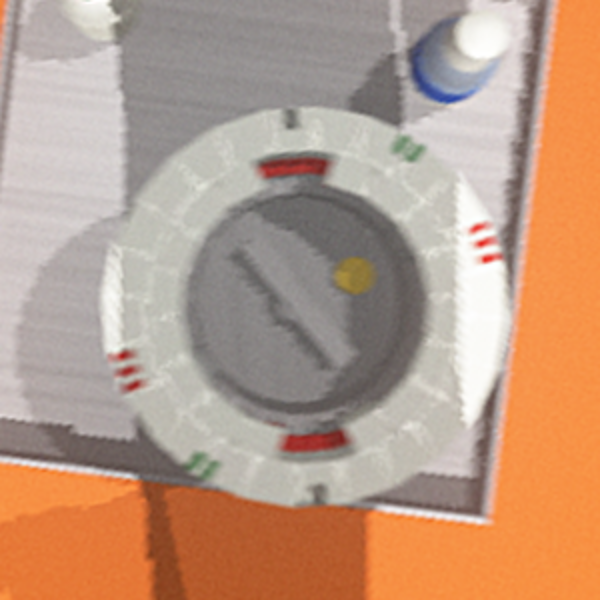

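Ortho view of the mill: black marks at (291,117) and (318,494), green marks at (408,149) and (203,466). That gives a mill yaw of about +4.2° and a centre near (0.5474, 0.0347). Now over the blue lid.

step_arm(
  increments=[
    [[-0.1, -4.1, 0], [0, 0, 0]],
    [[-0.1, -4.1, 0], [0, 0, 0]],
    [[-0.1, -4.1, 0], [0, 0, 0]],
    [[-0.1, -4.1, 0], [0, 0, 0]],
    [[-0.1, -4.1, -1], [0, 0, 0]],
    [[-0.2, -4.1, -2], [0, 0, 0]],
    [[-0.2, -3.9, -2], [0, 0, 0]],
    [[0, 0, -2], [0, 0, 0]],
    [[0, 0, 0], [0, 0, 0]],
    [[0, 0, 0], [0, 0, 0]],
  ],
)

```text
clock: 9.5
tool_pos: [0.4708, -0.2467, 0.1184]
eef_rot: [0.994, 0.107, -0.0, -0.0]
contact_force: [-0.0, -0.0, -0.2]
opening: 0.603
finger_force: 0.0
```

```bash
cat > wing.py <<'E'
from h import *
import sys
s=r.get_state();print(s['clock'],s['tool_pos'],'yaw',np.degrees(2*np.arctan2(s['eef_rot'][1],s['eef_rot'][0])),s['contact_force'])
save('wrist',sys.argv[1]);W,p=cloud(sys.argv[1],True)
x,y=float(sys.argv[2]),float(sys.argv[3]);lo,hi=float(sys.argv[4]),float(sys.argv[5])
m=(W[...,2]>lo)&(W[...,2]<hi)&(np.hypot(W[...,0]-x,W[...,1]-y)<.05)
Q=(W[m][:,:2]*1000).astype(np.float32)
if len(Q)>20: print(cv2.minAreaRect(Q),len(Q),np.percentile(W[m][:,2],[5,50,95]))
E
python3 wing.py w7 .47 -.248 .045 .065
```

```text
9.5 [ 0.47080318 -0.24666487  0.11839011] yaw 12.305110244337222 [-0.02365883 -0.01733429 -0.18332582]
((470.4227294921875, -247.39747619628906), (54.71440124511719, 13.87816047668457), 11.916666030883789) 1197 [0.04929924 0.05181555 0.05322195]
```

```bash
python3 - <<'E'
from h import *
for f,x,y,zz in(('w7',.4708,-.2467,.1184),('w2',.4698,.2025,.255)):
    W,p=cloud(f,True);m=(np.hypot(W[...,0]-x,W[...,1]-y)<.055)&(W[...,2]>zz-.03)&(W[...,2]<zz+.08)
    print(f,m.sum(),np.percentile(W[m][:,2]-zz,[0,1,5,20]))
E
```

```text
w7 5901 [0.02641043 0.02897065 0.03253466 0.04315786]
w2 3911 [0.02653541 0.02854009 0.03237501 0.04220283]
```

step_arm(
  increments=[
    [[0, 0, -2], [0, 0, 0]],
    [[0, 0, -2], [0, 0, 0]],
    [[0, 0, -2], [0, 0, 0]],
    [[0, 0, -1.5], [0, 0, 0]],
    [[0, 0, -1], [0, 0, 0]],
    [[0, 0, -0.5], [0, 0, 0]],
    [[0, 0, -0.5], [0, 0, 0]],
    [[0, 0, -0.5], [0, 0, 0]],
    [[0, 0, 0], [0, 0, 0]],
    [[0, 0, 0], [0, 0, 0]],
  ],
)

```text
clock: 10.55
tool_pos: [0.4706, -0.248, 0.0185]
eef_rot: [0.994, 0.106, 0.0, 0.0]
contact_force: [0.5, -0.7, -0.0]
opening: 0.597
finger_force: 0.0
```

step_arm(
  increments=[
    [[0, 0, -0.5], [0, 0, 0]],
    [[0, 0, -0.5], [0, 0, 0]],
    [[0, 0, -0.4], [0, 0, 0]],
    [[0, 0, -0.3], [0, 0, 0]],
    [[0, 0, -0.2], [0, 0, 0]],
    [[0, 0, 0], [0, 0, 0]],
    [[0, 0, 0], [0, 0, 0]],
    [[0, 0, 0], [0, 0, 0]],
    [[0, 0, 0], [0, 0, 0]],
    [[0, 0, 0], [0, 0, 0]],
  ],
)

```text
clock: 11.55
tool_pos: [0.4706, -0.2479, -0.0006]
eef_rot: [0.994, 0.106, 0.0, 0.0]
contact_force: [0.5, 0.7, -0.4]
opening: 0.598
finger_force: 0.0
```

step_arm(
  increments=[
    [[0, 0, 0], [0, 0, 0]],
    [[0, 0, 0], [0, 0, 0]],
    [[0, 0, 0], [0, 0, 0]],
    [[0, 0, 0], [0, 0, 0]],
    [[0, 0, 0], [0, 0, 0]],
    [[0, 0, 0], [0, 0, 0]],
    [[0, 0, 0], [0, 0, 0]],
    [[0, 0, 0], [0, 0, 0]],
    [[0, 0, 0], [0, 0, 0]],
    [[0, 0, 0], [0, 0, 0]],
  ],
  fingers=0,
  grip_force=25,
)

```text
clock: 12.55
tool_pos: [0.4705, -0.2477, -0.0008]
eef_rot: [0.994, 0.107, -0.0, -0.0]
contact_force: [-0.2, 0.6, -0.2]
opening: 0.158
finger_force: 25.0
```

Gripped, at 13.9 mm, which is the wing's thickness. Lifting and carrying it to the mill.

step_arm(
  increments=[
    [[0, 0, 2], [0, 0, 0]],
    [[0, 0, 4], [0, 0, 0]],
    [[0, 0, 4.5], [0, 0, 0]],
    [[0, 0, 4.5], [0, 0, -1]],
    [[1.3, 4.7, 0], [0, 0, -1.2]],
    [[1.3, 4.7, 0], [0, 0, -1.2]],
    [[1.3, 4.7, 0], [0, 0, -1.2]],
    [[1.3, 4.7, 0], [0, 0, -1.2]],
    [[1.3, 4.7, 0], [0, 0, -1.2]],
    [[1.2, 4.7, 0], [0, 0, -1.1]],
  ],
)

```text
clock: 13.55
tool_pos: [0.5477, 0.0359, 0.1492]
eef_rot: [0.999, 0.035, -0.0, 0.0]
contact_force: [0.8, -0.5, -1.5]
opening: 0.155
finger_force: 25.0
```

step_arm(
  increments=[
    [[0, 0, 0], [0, 0, 0]],
    [[0, 0, 0], [0, 0, 0]],
    [[0, 0, 0], [0, 0, 0]],
    [[0, 0, 0], [0, 0, 0]],
    [[0, 0, -0.5], [0, 0, 0]],
    [[0, 0, -0.5], [0, 0, 0]],
    [[0, 0, -0.5], [0, 0, 0]],
    [[0, 0, 0], [0, 0, 0]],
    [[0, 0, 0], [0, 0, 0]],
    [[0, 0, 0], [0, 0, 0]],
  ],
)

```text
clock: 14.55
tool_pos: [0.5476, 0.0342, 0.1343]
eef_rot: [0.999, 0.036, 0.0, 0.0]
contact_force: [-0.0, -0.5, -0.6]
opening: 0.158
finger_force: 25.0
```

```bash
python3 wing.py w8 .5475 .0347 .172 .195
python3 - <<'E'
from h import *
W,p=cloud('w8',True);c=p.astype(int)
m=(abs(W[...,2]-.111)<.006)&(np.hypot(W[...,0]-.5474,W[...,1]-.0347)<.056)&(c.min(-1)>90)
Q=W[m][:,:2];print(m.sum(),Q.min(0),Q.max(0))
m=(c[...,2]>c[...,0]+50)&(abs(W[...,2]-.152)<.008)&(np.hypot(W[...,0]-.5474,W[...,1]-.0347)<.06)
Q=W[m];print(m.sum(),np.median(Q[:,2]),Q.min(0),Q.max(0))
E
```

```text
14.55 [0.54762197 0.0342374  0.13431645] yaw 4.130590397753885 [-0.04502114 -0.47287284 -0.55421852]
((553.7549438476562, 34.40059280395508), (38.724891662597656, 39.02949523925781), 50.62060546875) 4829 [0.17477216 0.18660978 0.19201993]
3675 [ 0.54180454 -0.01421707] [0.59790416 0.0853632 ]
8656 0.1570963413855476 [ 0.50898441 -0.00931116  0.15116341] [0.59078174 0.07637391 0.15990744]
```

step_arm(
  increments=[
    [[0, 0.1, -0.8], [0, 0, 0]],
    [[0, 0, -0.7], [0, 0, 0]],
    [[0, 0, -0.3], [0, 0, 0]],
    [[0, 0, -0.3], [0, 0, 0]],
    [[0, 0, -0.3], [0, 0, 0]],
    [[0, 0, -0.2], [0, 0, 0]],
    [[0, 0, -0.2], [0, 0, 0]],
    [[0, 0, -0.2], [0, 0, 0]],
    [[0, 0, -0.2], [0, 0, 0]],
    [[0, 0, 0], [0, 0, 0]],
  ],
)

```text
clock: 15.6
tool_pos: [0.5474, 0.0351, 0.102]
eef_rot: [0.999, 0.036, -0.0, 0.0]
contact_force: [0.0, -0.7, -0.7]
opening: 0.157
finger_force: 25.0
```

step_arm(
  increments=[
    [[0, 0, -0.1], [0, 0, 0]],
    [[0, 0, -0.1], [0, 0, 0]],
    [[0, 0, -0.1], [0, 0, 0]],
    [[0, 0, -0.1], [0, 0, 0]],
    [[0, 0, -0.1], [0, 0, 0]],
    [[0, 0, -0.1], [0, 0, 0]],
    [[0, 0, -0.1], [0, 0, 0]],
    [[0, 0, -0.1], [0, 0, 0]],
    [[0, 0, -0.1], [0, 0, 0]],
    [[0, 0, 0], [0, 0, 0]],
  ],
)

```text
clock: 16.6
tool_pos: [0.5475, 0.0356, 0.0934]
eef_rot: [0.999, 0.036, 0.0, -0.0]
contact_force: [-1.1, 0.9, 1.2]
opening: 0.154
finger_force: 25.0
```

step_arm(
  increments=[
    [[0, 0, -0.05], [0, 0, 0]],
    [[0, 0, -0.05], [0, 0, 0]],
    [[0, 0, 0], [0, 0, 0]],
    [[0, 0, 0], [0, 0, 0]],
    [[0, 0, 0], [0, 0, 0]],
    [[0, 0, 0], [0, 0, 0]],
    [[0, 0, 0], [0, 0, 0]],
    [[0, 0, 0], [0, 0, 0]],
    [[0, 0, 0], [0, 0, 0]],
    [[0, 0, 0], [0, 0, 0]],
  ],
)

```text
clock: 17.6
tool_pos: [0.5476, 0.0356, 0.0932]
eef_rot: [0.999, 0.036, 0.0, -0.0]
contact_force: [-2.1, 1.4, 9.4]
opening: 0.158
finger_force: 25.0
```

```bash
python3 - <<'E'
from h import *
s=r.get_state();print(s['tool_pos'],s['contact_force'],s['moment'])
save('side','s3');W,p=cloud('s3');c=p.astype(int)
m=(c[...,2]>c[...,0]+50)&(abs(W[...,2]-.117)<.02)&(np.hypot(W[...,0]-.5474,W[...,1]-.0347)<.045)
print(m.sum(),np.percentile(W[m][:,2],[5,25,50,75]))
a=cv2.imread('pics/s3.png');cv2.imwrite('pics/s3c.png',cv2.resize(a[210:320,180:310],(709,600),interpolation=cv2.INTER_CUBIC))
E
```

```text
[0.54758763 0.03556973 0.09320221] [-2.08791808  1.3927623   9.35735302] [ 0.31395311  0.55515782 -0.01956934]
349 [0.11374046 0.11559565 0.11686078 0.11821079]
```

View pics/s3c.png

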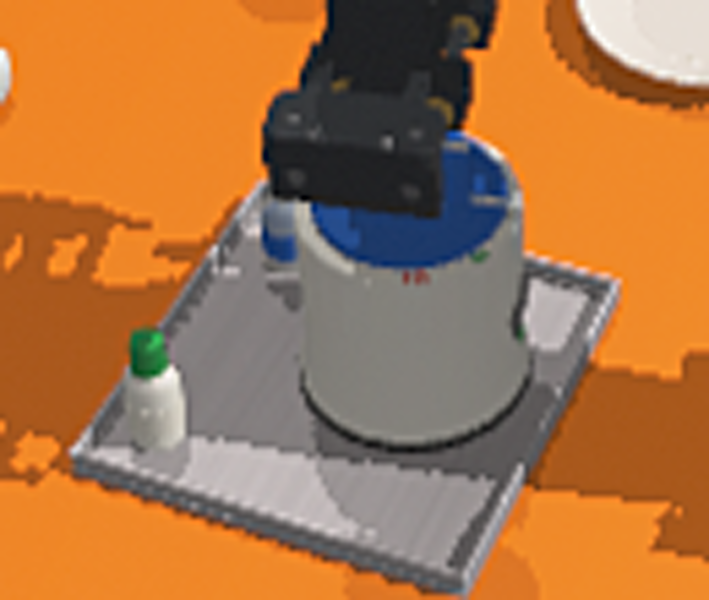

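Seated: flange top at 0.117 m, flush on the lip, 9 N contact. I'll ease the push slightly and twist clockwise.

step_arm(
  increments=[
    [[0, 0, 0.05], [0, 0, 0]],
    [[0, 0, 0], [0, 0, -2]],
    [[0, 0, 0], [0, 0, -3]],
    [[0, 0, 0], [0, 0, -3]],
    [[0, 0, 0], [0, 0, -3]],
    [[0, 0, 0], [0, 0, -3]],
    [[0, 0, 0], [0, 0, -3]],
    [[0, 0, 0], [0, 0, -3]],
    [[0, 0, 0], [0, 0, -2]],
    [[0, 0, 0], [0, 0, 0]],
  ],
)

```text
clock: 18.65
tool_pos: [0.5482, 0.0356, 0.0932]
eef_rot: [0.988, -0.156, 0.001, -0.0]
contact_force: [-0.4, 1.5, 6.3]
opening: 0.154
finger_force: 25.0
```

step_arm(
  increments=[
    [[0, 0, 0], [0, 0, -2]],
    [[0, 0, 0], [0, 0, -3]],
    [[0, 0, 0], [0, 0, -3]],
    [[0, 0, 0], [0, 0, -3]],
    [[0, 0, 0], [0, 0, -3]],
    [[0, 0, 0], [0, 0, -1.5]],
    [[0, 0, 0], [0, 0, 0]],
    [[0, 0, 0], [0, 0, 0]],
    [[0, 0, 0], [0, 0, 0]],
    [[0, 0, 0], [0, 0, 0]],
  ],
)

```text
clock: 19.65
tool_pos: [0.548, 0.0353, 0.0932]
eef_rot: [0.958, -0.288, 0.0, -0.0]
contact_force: [-1.0, 1.9, 6.4]
opening: 0.156
finger_force: 25.0
```

```bash
python3 - <<'E'
from h import *
s=r.get_state();print(s['clock'],s['tool_pos'],'yaw',np.degrees(2*np.arctan2(s['eef_rot'][1],s['eef_rot'][0])),s['contact_force'],s['moment'],s['qd'].round(3))
save('wrist','w9');save('top','t9');save('side','s9')
for f,fi in(('w9',1),('t9',0),('s9',0)):
    W,p=cloud(f,fi);c=p.astype(int)
    d=np.hypot(W[...,0]-.5475,W[...,1]-.035)
    m=(c[...,2]>c[...,0]+50)&(abs(W[...,2]-.117)<.008)&(d<.05)
    print(f,m.sum(),np.percentile(W[m][:,2],[5,50,95]).round(4),W[m].min(0).round(4),W[m].max(0).round(4))
a=cv2.imread('pics/w9.png');cv2.imwrite('pics/w9c.png',cv2.resize(a[100:340,130:430],(750,600),interpolation=cv2.INTER_CUBIC))
E
```

```text
19.65 [0.54801746 0.03534056 0.0932252 ] yaw -33.42235984668468 [-1.04065179  1.92111394  6.42417594] [0.26841133 0.25255863 0.03271481] [-0.001  0.001 -0.001  0.     0.    -0.001 -0.001]
w9 9171 [0.115  0.116  0.1171] [ 0.5114 -0.008   0.1094] [0.5908 0.0757 0.125 ]
t9 77 [0.1146 0.118  0.1218] [ 0.5092 -0.0053  0.1129] [0.5551 0.034  0.1225]
s9 456 [0.1138 0.1167 0.12  ] [ 0.5046 -0.0016  0.1099] [0.5902 0.0788 0.1245]
```

View pics/w9c.png

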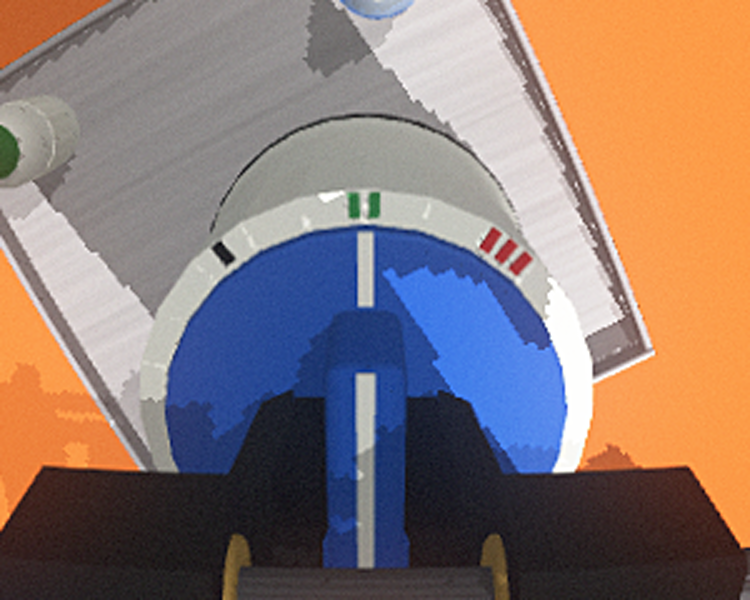

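The white line at (366,270) points straight at the green double mark at (364,206). The lid is seated on the lip (flange top at 0.116 m), gripped and still. It has been held for more than 0.5 s. Handing in.

```bash
python3 -c "
from plant import r
print(r.finish_job())"
```

```text
the job is handed in; nothing more can be done
None
```

The pillbox is shut, and the blue mill lid is seated, turned to the green pulse mark and still held by the gripper. The job was handed in at about 20 s; I got no verdict back from the judge.

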